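# Unscrew the vent plug of a pressure cell

## Robot

A 7-joint arm with a two-finger parallel gripper is mounted at the origin on the work surface. World frame = base frame: x ahead of the robot, y to its left, z up, the work surface at z = 0. Lengths are in mm, angles in degrees, forces in N, time in s.
With the tool pointing down it reaches from about 400 to 850 mm from the base axis. Payload 10.4 kg.
Tool frame: the origin (TCP) lies midway between the tips of the shut fingers; the grasp point (between the pads) lies 19 mm behind it (arm.pinch_z is the distance from the TCP to the grasp point, in mm); z points along the fingers, y is the line along which they close (so a half turn about z gives the same grasp; the last joint's range is limited). The gripper opens to 85 mm and grips with 20 to 120 N. Pads are 22 mm wide; open, the fingers measure 114 mm over their backs; the gripper's body (76 mm by 85 mm) begins 54 mm behind the grasp point. The pads swing forward as they close: fully open they stand 13 mm farther back than shut.
Start: joints at [62.017, 19.034, -3.707, 83.658, 1.238, 77.344, -5.071], TCP at [280.735, -558.426, 231.338] pointing down, gripper open.
Joint ranges: [-148.97, 148.97], [-28.65, 121.19], [-84.17, 76.75], [9.2, 138.47], [-72.65, 252.65], [3.7, 117.97], [-149.18, 149.18]. Speed limits (degrees/s): [127.2, 127.2, 159.86, 159.86, 180, 180, 180].

## Interface

Orientations are given as [roll, pitch, yaw] about the fixed x, y, z axes, in that order (R = Rz(yaw) Ry(pitch) Rx(roll)).
In Python, from cell import arm gives the robot as it stands.
- The arm moves only by the tool move_arm, never from a script. Its arguments are lists of equal length, an entry for each row: "travel": the shift along the world's x, y, z in cm, a list of three; "spin": the turn about the world's z in degrees; "hand": the finger opening in cm, from 0 to 8.54. A call has 1 to 10 rows; each row is the pose to reach, as a shift and turn from the pose commanded when the call began; what a row does not reach only later rows make up. A row lasts 1/8 s, in which the tool goes at most 62.5 mm and 10.7 degrees, less where a joint would pass 70% of its speed; a pose out of reach is approached as far as the arm can. A call with a gripper value outside its range is refused whole. The fingers move at their own pace and stop on an object; "force" is the grip in N (left out, the last holds). Time passes only in rows, so rows that repeat a pose let the fingers close. It gives the time, the measured TCP pose, the force, the opening and the grip force at its end, in the units of the state.
- arm.get_state(): the state, without advancing time (a new reading comes with each control period).
- arm.snapshot(name): name is "side" or "top"; returns a dict with "color" (384x512x3 uint8, red, green, blue), "depth" (384x512 float32, mm along the optical axis (not along the pixel's ray), 0 where there is no reading), "fx", "fy", "cx", "cy" (pixels), "origin" and "rotation" of the camera in the world. Camera axes: x right, y down, z forward; pixel columns grow to the right and rows downward; lengths in mm; the calibration is good to about 2 mm. A picture is of the moment at which its call begins.
- arm.close_job(): hands the job in; it is judged then, once.
The state is a dict: "time_s": time; "qpos": joint angles; "joint_velocities": joint speeds; "effort": joint torques, N m; "ee_pos": TCP position; "tool_rot": TCP orientation; "contact_force": force on the tool from outside, world axes, zero at the start; "wrist_torque": the same for the moment, N m; "gripper_width": opening from 0.0 (shut) to 1.0 (fully open); "grip_force": force on a finger pad.
Only numpy, scipy, OpenCV 4.12 (cv2) and the standard library are available. Lean on these libraries where they do the work, as an engineer would, in place of code of your own. Each camera call takes 0.05 s, during which the arm holds its last target. There are 200 camera calls.

## Task

Unscrew the red four-armed plug from the port in the side of the aluminium pressure cell, turning it anticlockwise as you look at its end until the thread lets go, without forcing the thread. Then draw it straight out and lay it gently in the blue tray, leaving the weight, the bottle and the wire spool where they are.

Things in the scene. Friction and masses are not known exactly. Their poses are not given: they have to be found in the camera images.
- port (a point): centre of the port's mouth, in the upright face of the fixed pressure cell (aluminium block 90 mm wide and deep, top 35 mm above the port's axis, on a blue and black foot up to 130 mm wide). z points level out of the port, roughly away from the robot; x points down, y sideways. Axis 70 mm above the table. Bore 35 mm wide, 80 mm deep, with a coarse two-start thread hidden inside
- plug_grip (a point): middle of the plug's nose, the place to hold it. z runs along the plug from shank to nose, x and y along its four arms. Along z from here: nose, red bar 28 mm wide, -24 to +20 mm; four red arms (+x, -x, +y, -y), 12 mm thick, round-ended, reaching 50 mm from the axis, centred at -30; black hub 36 mm wide, -37 to -23; steel neck 22 mm wide to -58; flange 44 mm wide to -64; shank 34 mm wide to -138
- plug_tip (a point): end of the plug's shank, on its axis, 138 mm from plug_grip; same axes. When the thread lets go it is still some 50 mm inside the bore and must be pulled straight out. Turned much more than a full turn, the plug can drop out of the port
- plug: the plug, about 300 g; origin on its axis under the flange, which rests on the cell at the start; axes as plug_grip. Greased right-hand thread, 36 mm a turn, up to 8 mm of play along z: turned positively about z (anticlockwise seen from the nose) it backs out by itself, with a few newtons at an arm's end. After 0.5 to 0.75 of a turn, varying, the thread lets go; before that a pull meets a hard stop
- cell: the fixed pressure cell; origin and axes as port
- tray: open blue plastic tray, fixed, 200 x 190 mm (own x, y) and 35 mm high, walls and floor 5 mm thick; origin at the centre of its underside, on the table
- weight: bystander: upright aluminium cylinder 44 mm wide, 55 mm high, origin under its centre
- bottle: bystander: small white bottle with a blue label, 40 mm wide, 85 mm high, origin under its centre
- spool: bystander: spool of copper wire standing upright, 56 mm wide, 50 mm high, origin under its centre
Mind the look-alikes: they are no part of the job. Of the things that look like the cell, the smaller one is meant.

How it is judged (in metres and radians):
On the way, in this order (a step that is already met when the one before it is completed fails the run):
1. the plug has been backed out at least 12 mm by its thread and is still in the port (z of plug in the frame of port above 0.012 m and z of plug_tip in the frame of port below -0.005 m and distance between plug_tip and port below 0.067 m), for 0.1 s.
2. the plug is drawn clear of the port, held by the fingers (z of plug_tip in the frame of port above 0.005 m and contact force between the fingers and plug above 1 N), for 0.1 s.
At the end, for the whole second after the job is handed in: the plug lies still in the tray: its flange inside the tray's walls, its nose no more than 15 mm outside the tray's outline, its flange less than 75 mm above the table, resting on the tray and let go (x of plug in the frame of tray between -0.095 and 0.095 m and y of plug in the frame of tray between -0.09 and 0.09 m and x of plug_grip in the frame of tray between -0.115 and 0.115 m and y of plug_grip in the frame of tray between -0.11 and 0.11 m and height (world z) of plug below 0.075 m and contact force between plug and tray above 0.5 N and linear speed of plug below 0.02 m/s); the robot touches nothing.
It fails at once if the thread or port is forced: more than 100 N between plug and cell (contact force between plug and cell above 100 N).
It fails at once if the plug is dropped: it moves faster than 0.7 m/s with no finger on it (linear speed of plug above 0.7 m/s and contact force between the fingers and plug below 0.2 N).
It fails at once if a bystander is moved more than 25 mm or tipped (distance of any of weight, bottle, spool from where it was at the start of the episode above 0.025 m or angle between any of weight, bottle, spool's own z axis and vertical above 0.5 rad).
It also fails if it takes over 64 s, if anything falls off the work surface, if the arm or the gripper's body presses on something with over 40 N, if the wrist force passes 120 N, or if a joint passes its speed limit or range.

## Working session

There is one attempt and no reset: what is moved stays moved. The work goes in short steps, Python scripts to look and compute and a tool call to move; the robot and the scene stay as the last step left them, time stands still between calls to the robot, and variables do not carry over. Pictures are saved under pics/ and viewed, at most 10 in all, crops included, and the job is handed in when it is done.

Besides the shell and the picture viewer there is one more tool, called by a JSON object that holds its "method" and its "body", one argument or row to a line. move_arm: Moves the arm, as the interface text tells. Its arguments: {"type":"object","properties":{"travel":{"type":"array","items":{"type":"array","items":{"type":"number"}}},"spin":{"type":"array","items":{"type":"number"}},"hand":{"type":"array","items":{"type":"number"}},"force":{"type":"number"}},"required":["travel","spin","hand"]}

```bash
ls; mkdir -p pics; cat > h.py <<'E'
from cell import arm
import numpy as np, cv2
def snap(n,save=None):
    s=arm.snapshot(n)
    if save: cv2.imwrite('pics/'+save,s['color'][:,:,::-1])
    return s
def cloud(s):
    d=s['depth'];v,u=np.mgrid[:d.shape[0],:d.shape[1]]
    p=np.stack([(u-s['cx'])/s['fx']*d,(v-s['cy'])/s['fy']*d,d],-1)
    return p@np.array(s['rotation']).T+np.array(s['origin'])
E
python3 - <<'E'
from h import *
a=snap('side');b=snap('top')
np.savez('s0.npz',**{'side_'+k:v for k,v in a.items()},**{'top_'+k:v for k,v in b.items()})
im=np.hstack([a['color'],b['color']])[:,:,::-1]
cv2.imwrite('pics/side0.png',a['color'][:,:,::-1]);cv2.imwrite('pics/top0.png',b['color'][:,:,::-1])
for s in(a,b):print(s['origin'],np.round(s['rotation'],3).tolist(),s['fx'])
print(arm.get_state())
E
```

```text
pics
[384.64007414 868.14990838 826.56978426] [-130.519, -1.056, -171.421] 393.4545549512997
[ 236.82885001   -7.1215656  1253.48347024] [-166.975, 0.228, -83.182] 445.6604451314584
{'time_s': 0.1, 'qpos': array([62.01613866, 19.06914023, -3.70713784, 83.70111331,  1.23761853,
       77.34295755, -5.06916353]), 'joint_velocities': array([ 0.10823039, -0.04332745,  0.08703779, -0.10753932, -0.11917737,
       -0.07379671, -0.009635  ]), 'effort': array([ 1.21929843e-03, -6.26744556e+01,  4.90115513e-02, -3.92433393e+01,
        1.61982793e-02,  6.92737973e-03, -9.41688404e-05]), 'ee_pos': array([ 280.56501997, -558.11337662,  230.58758704]), 'tool_rot': array([-1.79926708e+02,  3.27949215e-03,  2.66916979e+01]), 'contact_force': array([ 0.20057083, -0.44475513, -0.47844855]), 'wrist_torque': array([-0.00134244, -0.0087945 ,  0.03100177]), 'grip_force': 0.0, 'gripper_width': 1.0005616340732009}
```

View pics/side0.png

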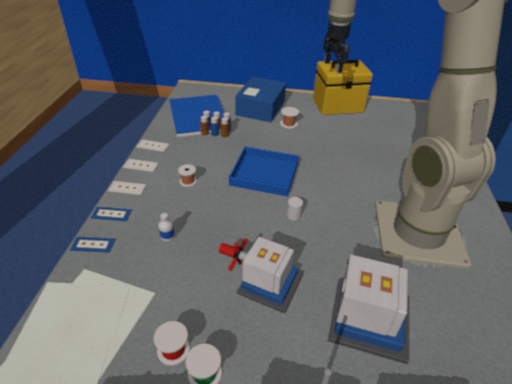

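View pics/top0.png

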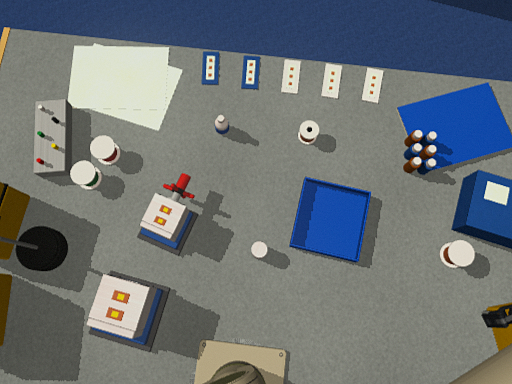

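The side view shows the plug at (235,250) on the small cell (268,267), the tray at (265,170), the bottle at (166,228), the spool at (188,176) and the weight at (295,208). In the top view they are at plug (180,187), cell (166,218) and tray (330,220).

Possible mix-ups (top pixels):
- **Cell:** small block (166,218) or large block (125,305). I choose the smaller one, which also carries the red plug.
- **Plug:** red four-armed part (180,187). The red-filled cup (105,150) and the panel knobs (40,160) are not candidates.
- **Tray:** open tray (330,220). The flat blue sheet (455,125) and the blue box (490,205) are not.

```bash
cat > h.py <<'E'
from cell import arm
import numpy as np, cv2
from scipy.spatial.transform import Rotation as Ro
def snap(n,save=None):
    s=arm.snapshot(n)
    if save: cv2.imwrite('pics/'+save,s['color'][:,:,::-1])
    return s
def RR(s): return Ro.from_euler('xyz',s['rotation'],degrees=True).as_matrix()
def cloud(s):
    d=s['depth'];v,u=np.mgrid[:d.shape[0],:d.shape[1]]
    p=np.stack([(u-s['cx'])/s['fx']*d,(v-s['cy'])/s['fy']*d,d],-1)
    return p@RR(s).T+np.array(s['origin'])
def red(s):
    h=cv2.cvtColor(s['color'],cv2.COLOR_RGB2HSV)
    return ((h[...,0]<8)|(h[...,0]>172))&(h[...,1]>150)&(h[...,2]>60)&(s['depth']>0)
E
python3 - <<'E'
from h import *
z=np.load('s0.npz')
for n,box in(('side',(210,235,260,275)),('top',(155,165,205,212))):
    s={k[len(n)+1:]:z[k] for k in z.files if k.startswith(n+'_')}
    P=cloud(s);m=red(s);mm=np.zeros_like(m);mm[box[1]:box[3],box[0]:box[2]]=1;m&=mm
    p=P[m];print(n,len(p),p.min(0).round(),p.max(0).round(),p.mean(0).round())
    np.save(n+'_red.npy',p)
    if n=='top':
        top=P[(abs(P[...,2]-105)<4)]
        M=((abs(P[...,2]-105)<5)).astype(np.uint8);k,l,st,c=cv2.connectedComponentsWithStats(M)
        for i in range(1,k):
            if st[i,4]>300: 
                q=P[l==i];r=cv2.minAreaRect(q[:,:2].astype(np.float32));print('z105',c[i].round(),st[i,4],r,q[:,2].mean())
    h=cv2.cvtColor(s['color'],cv2.COLOR_RGB2HSV)
    M=((h[...,0]>100)&(h[...,0]<125)&(h[...,1]>170)&(P[...,2]>-5)&(P[...,2]<60)).astype(np.uint8)
    k,l,st,c=cv2.connectedComponentsWithStats(M)
    for i in range(1,k):
        if st[i,4]>1500:
            q=P[l==i];print('blue',c[i].round(),st[i,4],cv2.minAreaRect(q[:,:2].astype(np.float32)),np.percentile(q[:,2],[5,50,98]))
    for nm,uv in (('weight',{'side':(295,202),'top':(259,249)}),('bottle',{'side':(165,217),'top':(222,122)}),('spool',{'side':(188,169),'top':(309,131)}),('bigcell',{'side':(372,280),'top':(118,300)}),('table',{'side':(200,300),'top':(280,300)})):
        u,v=uv[n];print(nm,P[v,u].round())
    u0,v0,u1,v1=(200,220,310,310) if n=='side' else (130,155,220,260)
    cv2.imwrite(f'pics/crop_{n}.png',cv2.resize(s['color'][v0:v1,u0:u1,::-1],None,fx=4,fy=4,interpolation=cv2.INTER_CUBIC))
a=cv2.imread('pics/crop_side.png');b=cv2.imread('pics/crop_top.png')
H=420;b=b[:H];a=cv2.copyMakeBorder(a,0,H-a.shape[0],0,0,cv2.BORDER_CONSTANT);cv2.imwrite('pics/crop.png',np.hstack([a,b])[:, :800])
E
```

```text
side 288 [480. 143.  -1.] [545. 273. 119.] [511. 229.  78.]
blue [264. 171.] 2333 ((475.06292724609375, -198.24160766601562), (198.53611755371094, 197.58184814453125), 83.45451354980469) [ 2.05939342  5.91371614 34.69053273]
weight [365.  -6.  56.]
bottle [708. 146.  85.]
spool [ 719. -114.   51.]
bigcell [188. 312. 139.]
table [572. 330.   1.]
top 262 [435. 178.  30.] [546. 268. 120.] [511. 218.  80.]
z105 [162. 215.] 1212 ((419.970703125, 247.27749633789062), (91.52586364746094, 96.92987823486328), 73.1458511352539) 105.45727924569552
blue [459. 125.] 5955 ((797.5679931640625, -548.0679931640625), (214.7821044921875, 302.31884765625), 22.987119674682617) [10.16355636 14.51115361 35.84184686]
blue [331. 219.] 4895 ((477.8384704589844, -206.30615234375), (198.33657836914062, 199.28768920898438), 83.43927764892578) [ 1.63262236  5.99953149 36.97749043]
weight [367. -15.  53.]
bottle [708. 130.  74.]
spool [ 717. -118.   56.]
bigcell [194. 312. 142.]
table [241. -88.  -2.]
```

View pics/crop.png

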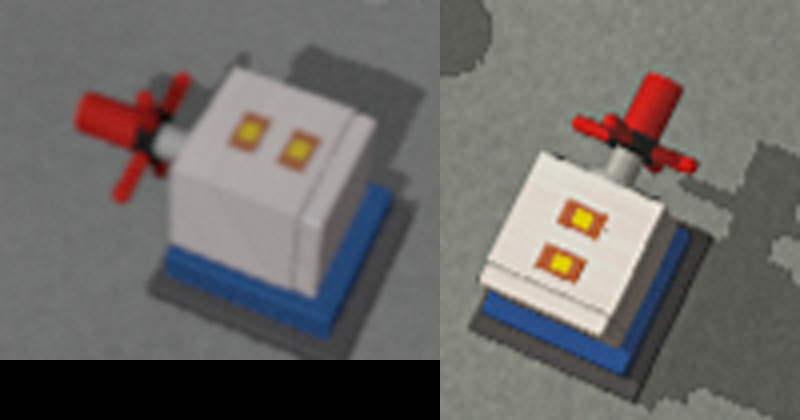

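The crop shows the red plug with four arms in an X pose on the small cell's far face, with its nose at crop (655,100) in the top half. The choice is confirmed. Next I fit the axis and the arm angle.

```bash
cat >> h.py <<'E'
def redpts(save=None):
    out=[]
    for n in('side','top'):
        s=snap(n,save and f'{n}_{save}.png');P=cloud(s);m=red(s)
        m&=(np.linalg.norm(P[...,:2]-[520,217],axis=-1)<110)&(P[...,2]>-5)
        out.append(P[m])
    return out
def loc(p,C,yaw):
    # columns: along axis, left (seen from nose), up rel. axis
    a=np.radians(yaw);d=np.array([np.cos(a),np.sin(a)]);l=np.array([d[1],-d[0]])
    q=p[:,:2]-C
    return np.c_[q@d,q@l,p[:,2]-70]
E
python3 - <<'E'
from h import *
S=np.load('side_red.npy');T=np.load('top_red.npy')
C=np.array([420,247.]);yaw=-16.8
for n,p in(('side',S),('top',T)):
    q=loc(p,C,yaw);q=q[np.argsort(q[:,0])]
    nose=q[(abs(q[:,1])<25)&(q[:,0]>98)&(q[:,2]>-20)]
    print(n,'range',np.percentile(q[:,0],[0,5,50,95,100]).round())
    if n=='top':
        for lo in range(80,140,6):
            k=nose[(nose[:,0]>=lo)&(nose[:,0]<lo+6)]
            if len(k)>3: print(lo,len(k),'left min/mean/max',k[:,1].min().round(1),k[:,1].mean().round(1),k[:,1].max().round(1),'top',k[:,2].max().round(1))
    arm_=q[np.hypot(q[:,1],q[:,2])>22]
    ang=np.degrees(np.arctan2(arm_[:,2],-arm_[:,1]))%360  # 0=right,90=up, ccw from nose
    h,e=np.histogram(ang,bins=36,range=(0,360));print({int(e[i]):(int(h[i]),arm_[(ang>=e[i])&(ang<e[i+1])].mean(0).round().tolist()) for i in range(36) if h[i]>1})
E
```

```text
side range [ 72.  73.  88. 123. 127.]
{0: (2, [76.0, -26.0, 0.0]), 60: (18, [77.0, -14.0, 32.0]), 70: (17, [76.0, -12.0, 40.0]), 150: (11, [76.0, 27.0, 12.0]), 160: (14, [78.0, 33.0, 10.0]), 260: (4, [76.0, 1.0, -37.0]), 270: (2, [74.0, -1.0, -33.0]), 340: (12, [78.0, -43.0, -9.0]), 350: (30, [77.0, -34.0, -4.0])}
top range [ 14.  76.  92. 125. 130.]
98 22 left min/mean/max -11.6 3.5 14.0 top 16.0
104 18 left min/mean/max -11.2 1.5 13.6 top 11.9
110 24 left min/mean/max -9.9 2.7 13.3 top 15.0
116 23 left min/mean/max -11.1 3.1 13.3 top 15.5
122 20 left min/mean/max -11.5 3.1 13.8 top 14.8
128 4 left min/mean/max -9.4 -0.9 11.1 top 14.7
{0: (5, [81.0, -28.0, 2.0]), 70: (8, [64.0, -9.0, 43.0]), 80: (19, [80.0, -4.0, 38.0]), 90: (3, [82.0, 1.0, 28.0]), 150: (19, [80.0, 31.0, 13.0]), 160: (16, [79.0, 37.0, 12.0]), 170: (2, [78.0, 41.0, 4.0]), 240: (3, [79.0, 14.0, -32.0]), 250: (4, [76.0, 12.0, -35.0]), 340: (2, [77.0, -31.0, -6.0]), 350: (22, [79.0, -36.0, -4.0])}
```

{"method": "move_arm", "body": {
  "travel": [
    [22, 82, -1],
    [22, 82, -1],
    [22, 82, -1],
    [22, 82, -1],
    [22, 82, -1],
    [22, 82, -1],
    [22, 82, -1],
    [22, 82, -1],
    [22, 82, -1],
    [22, 82, -1]
  ],
  "spin": [136.5, 136.5, 136.5, 136.5, 136.5, 136.5, 136.5, 136.5, 136.5, 136.5],
  "hand": [0, 0, 0, 0, 0, 0, 0, 0, 0, 0],
  "force": 40
}}

```text
time_s: 1.35
ee_pos: [442.7, 47.0, 224.0]
tool_rot: [180.0, 0.0, 134.4]
contact_force: [1.6, -1.1, 0.0]
gripper_width: -0.002
grip_force: 0.0
```

{"method": "move_arm", "body": {
  "travel": [
    [6.6, 21, -3],
    [6.6, 21, -3],
    [6.6, 21, -3],
    [6.6, 21, -3],
    [6.6, 21, -3],
    [6.6, 21, -3]
  ],
  "spin": [28.8, 28.8, 28.8, 28.8, 28.8, 28.8],
  "hand": [0, 0, 0, 0, 0, 0]
}}

```text
time_s: 2.1
ee_pos: [508.6, 254.4, 193.7]
tool_rot: [-180.0, -0.0, 162.9]
contact_force: [-0.3, -0.0, -0.5]
gripper_width: -0.003
grip_force: 0.0
```

```bash
cat >> h.py <<'E'
C0=np.array([420,247.])+1.3*np.array([-.289,-.957]);YAW=-16.8
def w2l(p): return loc(np.atleast_2d(p),C0,YAW)[0].round(1)
def l2w(a,l,u):
    r=np.radians(YAW);d=np.array([np.cos(r),np.sin(r)]);L=np.array([d[1],-d[0]])
    return np.r_[C0+a*d+l*L,70+u].round(1)
E
python3 - <<'E'
from h import *
s=arm.get_state();print(s['ee_pos'],w2l(s['ee_pos']),s['tool_rot'],s['qpos'].round())
E
```

```text
[508.59166837 254.3889805  193.68838651] [ 82.7 -34.  123.7] [-1.79958177e+02 -2.36805975e-02  1.62891744e+02] [ 10.  20. -50.  93.  16.  74.  30.]
```

```bash
cat >> h.py <<'E'
def plan(rows): # rows (a, r, u): r to the right seen from nose; prints shifts in cm
    p=arm.get_state()['ee_pos']
    print([((l2w(a,-r,u)-p)/10).round(1).tolist() for a,r,u in rows])
E
python3 - <<'E'
from h import *
plan([(81,40,60),(81,40,40),(81,26,40),(82,10,40),(83,0,37.5),(84,-9.5,32.5),(85,-17,25),(87,-26.5,17),(89,-33.5,6),(90,-45,-2),(91,-47,-7)])
E
```

```text
[[0.0, 0.6, -6.4], [0.0, 0.6, -8.4], [-0.4, -0.7, -8.4], [-0.8, -2.3, -8.4], [-0.9, -3.3, -8.6], [-1.1, -4.2, -9.1], [-1.2, -4.9, -9.9], [-1.3, -5.9, -10.7], [-1.3, -6.6, -11.8], [-1.6, -7.8, -12.6], [-1.5, -8.0, -13.1]]
```

{"method": "move_arm", "body": {
  "travel": [
    [0, 0.6, -6.2],
    [0, 0.6, -8.4],
    [0, 0.6, -8.4],
    [-0.4, -0.7, -8.4],
    [-0.6, -1.5, -8.4],
    [-0.8, -2.3, -8.4],
    [-0.8, -2.3, -8.4]
  ],
  "spin": [0, 0, 0, 0, 0, 0, 0],
  "hand": [0, 0, 0, 0, 0, 0, 0]
}}

```text
time_s: 2.98
ee_pos: [501.5, 231.3, 111.1]
tool_rot: [180.0, 0.1, 162.8]
contact_force: [1.2, 0.3, 5.9]
gripper_width: 0.0
grip_force: 3.2
```

```bash
cat >> h.py <<'E'
def arms(save=None):
    print('tcp',w2l(arm.get_state()['ee_pos']))
    for q in redpts(save):
        q=loc(q,C0,YAW);q=q[(q[:,0]>55)]
        k=q[np.hypot(q[:,1],q[:,2])>24]
        ang=np.degrees(np.arctan2(k[:,2],-k[:,1]))%360
        h,e=np.histogram(ang,bins=36,range=(0,360))
        n=q[(abs(q[:,1])<16)&(abs(q[:,2])<22)]
        print('n',len(q),'nose end',np.percentile(n[:,0],98).round(1) if len(n) else None,'arms a',np.median(k[:,0]).round(1) if len(k) else None,'mod90',round(np.degrees(np.angle(np.exp(4j*np.radians(ang)).mean()))/4%90,1),{int(e[i]):int(h[i]) for i in range(36) if h[i]>2})
E
python3 -c "
from h import *
arms()"
```

```text
tcp [82.6 -9.9 41.1]
n 273 nose end 126.7 arms a 77.0 mod90 8.9 {0: 29, 10: 11, 170: 7, 180: 10, 280: 16, 290: 5}
n 0 nose end None arms a None mod90 nan {}h.py:44: RuntimeWarning: Mean of empty slice.
  print('n',len(q),'nose end',np.percentile(n[:,0],98).round(1) if len(n) else None,'arms a',np.median(k[:,0]).round(1) if len(k) else None,'mod90',round(np.degrees(np.angle(np.exp(4j*np.radians(ang)).mean()))/4%90,1),{int(e[i]):int(h[i]) for i in range(36) if h[i]>2})
  ret = ret.dtype.type(ret / rcount)
```

{"method": "move_arm", "body": {
  "travel": [
    [-0.1, -0.5, -0.1],
    [-0.2, -1.0, -0.3],
    [-0.3, -1.9, -0.8],
    [-0.4, -2.6, -1.6],
    [-0.5, -3.6, -2.4],
    [-0.5, -4.3, -3.5],
    [-0.8, -5.5, -4.3],
    [-0.7, -5.7, -4.8],
    [-0.7, -5.7, -4.8]
  ],
  "spin": [0, 0, 0, 0, 0, 0, 0, 0, 0],
  "hand": [0, 0, 0, 0, 0, 0, 0, 0, 0]
}}

```text
time_s: 4.2
ee_pos: [493.1, 174.4, 61.5]
tool_rot: [-179.9, -0.1, 162.9]
contact_force: [-3.0, -2.9, 4.0]
gripper_width: 0.002
grip_force: 0.9
```

```bash
python3 -W ignore -c "
from h import *
arms()"
```

```text
tcp [91.  47.  -8.5]
n 307 nose end 132.5 arms a 83.1 mod90 14.5 {0: 3, 10: 30, 20: 5, 80: 6, 90: 32, 100: 5, 180: 3, 190: 9, 290: 20, 300: 7}
n 0 nose end None arms a None mod90 nan {}
```

```bash
python3 -c "
from h import *
plan([(91,-47,30),(91,-47,72),(89,22,72),(89,22,40),(90,10,40),(91,0,37.5),(92,-9.5,32.5),(93,-17,25),(94,-26.5,17),(95,-33.5,6),(96,-45,-2),(97,-47,-7)])"
```

```text
[[0.0, -0.0, 3.8], [0.0, -0.0, 8.0], [1.8, 6.6, 8.0], [1.8, 6.6, 4.8], [1.6, 5.4, 4.8], [1.4, 4.5, 4.6], [1.2, 3.5, 4.1], [1.1, 2.8, 3.3], [0.9, 1.8, 2.5], [0.8, 1.1, 1.4], [0.5, 0.0, 0.6], [0.6, -0.2, 0.1]]
```

{"method": "move_arm", "body": {
  "travel": [
    [0, 0, 4],
    [0, 0, 8],
    [1, 3.5, 8],
    [1.8, 6.6, 8],
    [1.8, 6.6, 8],
    [1.8, 6.6, 4.8],
    [1.6, 5.4, 4.8],
    [1.4, 4.5, 4.6],
    [1.2, 3.5, 4.1],
    [1.1, 2.8, 3.3]
  ],
  "spin": [0, 0, 0, 0, 0, 0, 0, 0, 0, 0],
  "hand": [0, 0, 0, 0, 0, 0, 0, 0, 0, 0]
}}

```text
time_s: 5.55
ee_pos: [505.2, 202.1, 95.4]
tool_rot: [180.0, 0.1, 162.9]
contact_force: [0.4, 0.5, 1.6]
gripper_width: 0.004
grip_force: 0.5
```

```bash
python3 -W ignore -c "
from h import *
arms()
plan([(95,-26.5,17),(96,-33.5,6),(97,-45,-2),(98,-47,-7)])"
```

```text
tcp [94.6 17.  25.4]
n 241 nose end 135.1 arms a 84.8 mod90 53.2 {40: 22, 50: 9, 320: 27, 330: 15}
n 0 nose end None arms a None mod90 nan {}
[[-0.2, -0.9, -0.7], [-0.3, -1.6, -1.8], [-0.5, -2.7, -2.6], [-0.5, -2.9, -3.1]]
```

{"method": "move_arm", "body": {
  "travel": [
    [-0.2, -0.9, -0.7],
    [-0.3, -1.6, -1.8],
    [-0.5, -2.7, -2.6],
    [-0.5, -2.9, -3.1],
    [-0.5, -2.9, -3.1]
  ],
  "spin": [0, 0, 0, 0, 0],
  "hand": [0, 0, 0, 0, 0]
}}

```text
time_s: 6.28
ee_pos: [499.6, 173.6, 63.6]
tool_rot: [-180.0, -0.0, 162.9]
contact_force: [-0.4, -0.9, 0.3]
gripper_width: -0.001
grip_force: 0.6
```

```bash
python3 -W ignore -c "
from h import *
arms('st2')
plan([(98,-47,30),(98,-47,80),(120,0,85)])"
```

```text
tcp [97.4 45.9 -6.4]
n 303 nose end 140.4 arms a 90.8 mod90 13.3 {10: 33, 80: 9, 90: 27, 180: 5, 190: 5, 290: 25, 300: 3}
n 0 nose end None arms a None mod90 nan {}
[[0.0, -0.2, 3.6], [0.0, -0.2, 8.6], [3.5, 3.7, 9.1]]
```

View pics/side_st2.png

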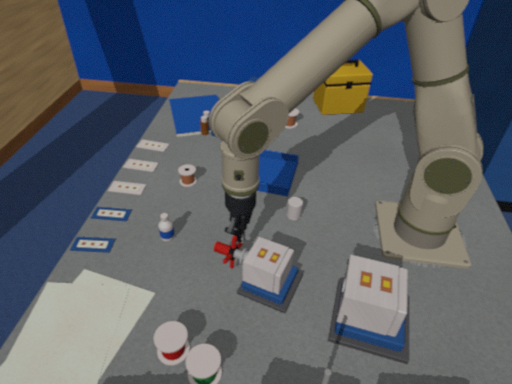

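```bash
python3 -c "
from h import *
plan([(98,-47,30),(98,-47,72),(97,22,72),(97,22,40),(97,10,40),(98,0,37.5),(99,-9.5,32.5),(100,-17,25),(101,-26.5,17),(101,-30,13)])"
```

```text
[[0.0, -0.2, 3.6], [0.0, -0.2, 7.8], [1.9, 6.5, 7.8], [1.9, 6.5, 4.6], [1.6, 5.3, 4.6], [1.4, 4.3, 4.3], [1.2, 3.4, 3.8], [1.1, 2.6, 3.1], [0.9, 1.7, 2.3], [0.8, 1.4, 1.9]]
```

{"method": "move_arm", "body": {
  "travel": [
    [0, 0, 4],
    [0, 0, 8],
    [1, 3.5, 8],
    [1.9, 6.5, 8],
    [1.9, 6.5, 8],
    [1.9, 6.5, 4.6],
    [1.9, 6.5, 4.6],
    [1.6, 5.3, 4.6],
    [1.4, 4.3, 4.3],
    [1.2, 3.4, 3.8]
  ],
  "spin": [0, 0, 0, 0, 0, 0, 0, 0, 0, 0],
  "hand": [0, 0, 0, 0, 0, 0, 0, 0, 0, 0]
}}

```text
time_s: 7.62
ee_pos: [512.4, 207.3, 102.9]
tool_rot: [179.9, 0.1, 162.9]
contact_force: [1.3, 1.3, 2.0]
gripper_width: -0.001
grip_force: 0.7
```

```bash
python3 -W ignore -c "
from h import *
arms()
plan([(100,-17,25),(101,-26.5,17),(101,-30,13)])"
```

```text
tcp [100.   10.   32.9]
n 245 nose end 141.8 arms a 92.4 mod90 37.8 {20: 6, 30: 25, 300: 8, 310: 27}
n 0 nose end None arms a None mod90 nan {}
[[-0.1, -0.6, -0.7], [-0.3, -1.5, -1.5], [-0.4, -1.8, -1.9]]
```

{"method": "move_arm", "body": {
  "travel": [
    [-0.1, -0.6, -0.7],
    [-0.3, -1.5, -1.5],
    [-0.4, -1.9, -1.9],
    [-0.4, -2.0, -2.0],
    [-0.4, -2.0, -2.0],
    [-0.4, -2.3, 2],
    [-0.4, -2.3, 6],
    [-0.4, -2.3, 10],
    [-0.4, -2.3, 10]
  ],
  "spin": [0, 0, 0, 0, 0, 0, 0, 0, 0],
  "hand": [0, 0, 0, 0, 0, 0, 0, 1, 4.5]
}}

```text
time_s: 8.85
ee_pos: [509.0, 186.2, 205.0]
tool_rot: [179.9, 0.3, 162.9]
contact_force: [-0.2, -1.1, -1.3]
gripper_width: 0.316
grip_force: 0.0
```

```bash
python3 -W ignore -c "
from h import *
arms()
q=loc(redpts()[0],C0,YAW);n=q[(q[:,0]>108)]
print(n.mean(0),np.percentile(n,[2,98],axis=0).round(1))
for lo in (108,120,130):
  k=n[(n[:,0]>lo)&(n[:,0]<lo+12)];print(lo,np.percentile(k[:,1:],[2,98],axis=0).round(1).tolist())
plan([(124,0,90),(124,0,-16),(124,0,-19)])"
```

```text
tcp [102.7  31.2 135. ]
n 282 nose end 146.2 arms a 97.6 mod90 75.2 {50: 4, 60: 20, 70: 6, 160: 21, 260: 3, 270: 3, 340: 23, 350: 20}
n 0 nose end None arms a None mod90 nan {}
[127.48588306 -10.42012423   3.85152401] [[108.5 -17.6  -7.7]
 [146.6   1.9  10.2]]
108 [[-17.5, -5.8], [2.4, 10.3]]
120 [[-17.2, -8.4], [2.5, 10.3]]
130 [[-16.6, -6.5], [-0.7, 10.2]]
[[3.1, 2.5, -4.1], [3.1, 2.5, -14.7], [3.1, 2.5, -15.0]]
```

```bash
python3 -W ignore -c "
from h import *
q=loc(np.load('side_red.npy'),C0,YAW)
for lo in (92,104):
  k=q[(q[:,0]>lo)&(q[:,0]<lo+20)&(abs(q[:,1])<25)];print(lo,np.percentile(k[:,1:],[2,98],axis=0).round(1).tolist())
arms()
plan([(130,0,90),(130,0,-18)])"
```

```text
92 [[-17.0, -4.8], [0.8, 12.6]]
104 [[-17.1, -6.4], [0.1, 13.0]]
tcp [101.4  32.9 130.9]
n 285 nose end 145.9 arms a 97.6 mod90 75.4 {50: 3, 60: 19, 70: 6, 150: 3, 160: 22, 260: 3, 270: 4, 340: 19, 350: 21}
n 0 nose end None arms a None mod90 nan {}
[[3.7, 2.3, -4.1], [3.7, 2.3, -14.9]]
```

{"method": "move_arm", "body": {
  "travel": [
    [3.7, 2.4, 0],
    [3.7, 2.4, 0],
    [3.7, 2.4, -5],
    [3.7, 2.4, -10],
    [3.7, 2.4, -14],
    [3.7, 2.4, -15],
    [3.7, 2.4, -15],
    [3.7, 2.4, -15]
  ],
  "spin": [0.3, 0.3, 0.3, 0.3, 0.3, 0.3, 0.3, 0.3],
  "hand": [6, 6, 6, 6, 6, 6, 6, 6]
}}

```text
time_s: 10.15
ee_pos: [545.6, 209.7, 53.8]
tool_rot: [179.9, 0.1, 163.2]
contact_force: [0.0, 0.0, -0.7]
gripper_width: 0.708
grip_force: 0.0
```

```bash
python3 -W ignore -c "
from h import *
s=arm.get_state();print(s['contact_force'],s['tool_rot'],s['gripper_width'])
arms('pregrip')
c=cv2.imread('pics/side_pregrip.png')[190:290,190:310];d=cv2.imread('pics/top_pregrip.png')[140:240,130:230]
cv2.imwrite('pics/pg.png',cv2.resize(np.hstack([c,d]),None,fx=3.5,fy=3.5))"
```

```text
[ 0.04369276  0.04049863 -0.7078948 ] [1.79912289e+02 1.17835161e-01 1.63215404e+02] 0.7081752026353785
tcp [131.   -1.9 -16.2]
n 250 nose end 143.9 arms a 98.4 mod90 74.1 {40: 5, 50: 8, 60: 20, 70: 10, 150: 3, 160: 21, 270: 5, 340: 22, 350: 20}
n 21 nose end None arms a 99.1 mod90 80.5 {340: 11, 350: 8}
```

View pics/pg.png

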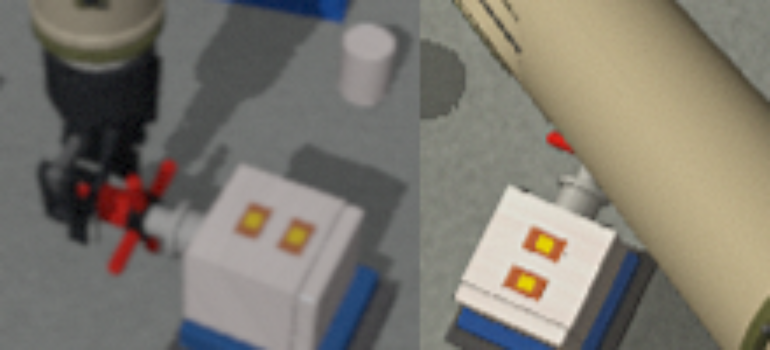

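The crop shows the fingers straddling the nose (crop 90,195), with the flange backed well off the cell at (185,215). Now I close the fingers.

{"method": "move_arm", "body": {
  "travel": [
    [0, 0, -0.2],
    [0, 0, -0.2],
    [0, 0, -0.2],
    [0, 0, -0.2],
    [0, 0, -0.2],
    [0, 0, -0.2]
  ],
  "spin": [0, 0, 0, 0, 0, 0],
  "hand": [4, 3, 2.4, 1.5, 1.5, 1.5],
  "force": 30
}}

```text
time_s: 11.0
ee_pos: [544.8, 209.3, 50.1]
tool_rot: [180.0, 0.0, 163.2]
contact_force: [0.1, 0.3, 1.2]
gripper_width: 0.317
grip_force: 29.5
```

{"method": "move_arm", "body": {
  "travel": [
    [0, 0, 0],
    [0, 0, 0],
    [0.2, -0.06, 0],
    [0.4, -0.12, 0],
    [0.6, -0.17, 0],
    [0.6, -0.17, 0]
  ],
  "spin": [0, 0, 0, 0, 0, 0],
  "hand": [1.5, 1.5, 1.5, 1.5, 1.5, 1.5],
  "force": 90
}}

```text
time_s: 11.75
ee_pos: [551.2, 207.0, 49.8]
tool_rot: [180.0, 0.0, 163.2]
contact_force: [1.2, 0.6, -1.2]
gripper_width: 0.3
grip_force: 88.4
```

{"method": "move_arm", "body": {
  "travel": [
    [0.3, -0.09, 0],
    [0.6, -0.18, 0],
    [0.9, -0.27, 0],
    [1.2, -0.36, 0],
    [1.2, -0.36, 0]
  ],
  "spin": [0, 0, 0, 0, 0],
  "hand": [1.5, 1.5, 1.5, 1.5, 1.5]
}}

```text
time_s: 12.38
ee_pos: [563.0, 203.6, 49.9]
tool_rot: [180.0, 0.0, 163.2]
contact_force: [1.1, -0.5, -2.4]
gripper_width: 0.294
grip_force: 88.5
```

{"method": "move_arm", "body": {
  "travel": [
    [0.6, -0.18, 0],
    [1.3, -0.39, 0],
    [2.0, -0.6, 0],
    [2.8, -0.85, 0],
    [3.6, -1.09, 0],
    [4.4, -1.33, 0],
    [5.2, -1.57, 0],
    [6.0, -1.81, 0],
    [6.0, -1.81, 0],
    [6.0, -1.81, 0]
  ],
  "spin": [0, 0, 0, 0, 0, 0, 0, 0, 0, 0],
  "hand": [1.5, 1.5, 1.5, 1.5, 1.5, 1.5, 1.5, 1.5, 1.5, 1.5]
}}

```text
time_s: 13.62
ee_pos: [622.4, 186.0, 49.9]
tool_rot: [180.0, -0.0, 163.2]
contact_force: [1.0, -0.6, -2.9]
gripper_width: 0.301
grip_force: 88.6
```

```bash
python3 -W ignore -c "
from h import *
s=arm.get_state();print(s['contact_force'],s['wrist_torque'],w2l(s['ee_pos']),s['qpos'].round())
a=snap('side','out_s.png');b=snap('top','out_t.png')
cv2.imwrite('pics/out.png',np.hstack([cv2.resize(a['color'][170:300,190:310,::-1],None,fx=3.3,fy=3.3),cv2.resize(b['color'][120:250,120:240,::-1],None,fx=3.3,fy=3.3)]))"
```

```text
[ 1.01011479 -0.59326605 -2.89040418] [-0.04731596 -0.07205894  0.03957521] [211.4  -1.4 -20.1] [ 11.  38. -44.  88.  28.  65.  34.]
```

View pics/out.png

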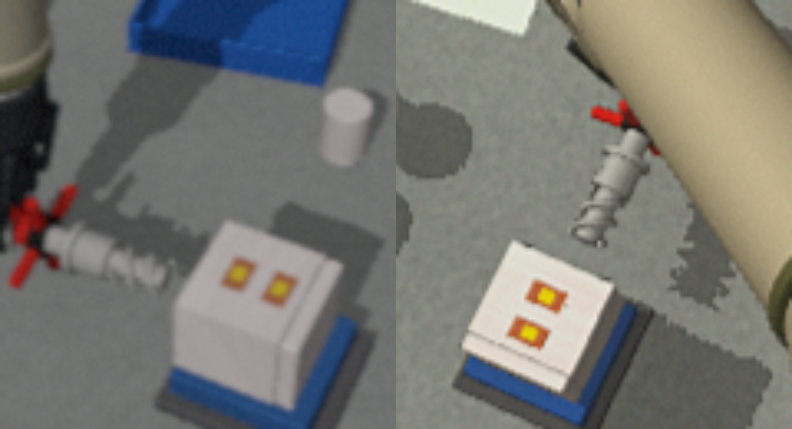

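The side half of the crop shows the plug level, with its tip at (160,275) clear of the cell face. The top half shows a clear gap to the cell. I lift and carry it to the tray.

{"method": "move_arm", "body": {
  "travel": [
    [0.5, -0.2, 1],
    [0.5, -0.2, 3],
    [0.5, -0.2, 6],
    [0.5, -0.2, 9],
    [0.5, -0.2, 12],
    [0, -3, 12],
    [-1, -7, 12],
    [-2, -11, 12],
    [-3, -15, 12],
    [-4, -19, 12]
  ],
  "spin": [0, 0, 0, 0, 0, 2, 4, 6, 8, 10.2],
  "hand": [1.5, 1.5, 1.5, 1.5, 1.5, 1.5, 1.5, 1.5, 1.5, 1.5],
  "force": 110
}}

```text
time_s: 14.98
ee_pos: [582.6, -5.2, 171.7]
tool_rot: [-180.0, 0.1, 173.5]
contact_force: [0.6, -0.5, -3.2]
gripper_width: 0.292
grip_force: 109.7
```

{"method": "move_arm", "body": {
  "travel": [
    [-1, -4, 0],
    [-2, -8, 0],
    [-3, -12, 0],
    [-4, -16, 0],
    [-4.5, -19, 0],
    [-4.7, -20.5, 0],
    [-4.7, -20.5, 0],
    [-4.7, -20.5, 0]
  ],
  "spin": [0, 0, 0, 0, 0, 0, 0, 0],
  "hand": [1.5, 1.5, 1.5, 1.5, 1.5, 1.5, 1.5, 1.5]
}}

```text
time_s: 15.98
ee_pos: [536.3, -207.3, 170.4]
tool_rot: [180.0, 0.0, 173.5]
contact_force: [0.3, 0.6, -3.1]
gripper_width: 0.291
grip_force: 109.7
```

```bash
python3 -W ignore -c "
from h import *
z=np.load('s0.npz')
for n in('side','top'):
    s={k[len(n)+1:]:z[k] for k in z.files if k.startswith(n+'_')};P=cloud(s)
    h=cv2.cvtColor(s['color'],cv2.COLOR_RGB2HSV)
    m=(h[...,0]>100)&(h[...,0]<125)&(h[...,1]>150)&(abs(P[...,2]-33)<6)&(np.linalg.norm(P[...,:2]-[477,-202],axis=-1)<160)
    print(m.sum(),cv2.minAreaRect(P[m][:,:2].astype(np.float32)))
a=snap('side','tr_s.png');b=snap('top','tr_t.png');s=arm.get_state();print(s['ee_pos'],s['tool_rot'],s['contact_force'])
cv2.imwrite('pics/tr.png',np.hstack([cv2.resize(a['color'][90:220,180:310,::-1],None,fx=3,fy=3),cv2.resize(b['color'][150:280,270:400,::-1],None,fx=3,fy=3)]))"
```

```text
337 ((475.2687072753906, -198.41217041015625), (196.15257263183594, 198.5684356689453), 82.98179626464844)
524 ((478.2825927734375, -202.3206787109375), (190.5136260986328, 199.25845336914062), 83.46582794189453)
[ 536.16004033 -207.49736364  170.20067489] [1.79969745e+02 1.46677002e-02 1.73549656e+02] [-0.13611822 -0.80779754 -1.83289663]
```

View pics/tr.png

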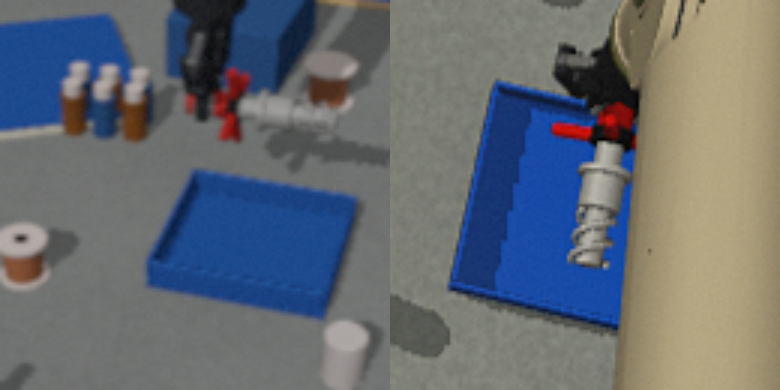

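The side half shows the plug still level in the grip, and the top half shows it over the tray (x about 600, y 120–270) along the tray's long side. I lower it.

{"method": "move_arm", "body": {
  "travel": [
    [0, 0, -3],
    [0, 0, -6],
    [0, 0, -9],
    [0, 0, -11],
    [0, 0, -12],
    [0, 0, -12.5],
    [0, 0, -12.8],
    [0, 0, -12.8]
  ],
  "spin": [0, 0, 0, 0, 0, 0, 0, 0],
  "hand": [1.5, 1.5, 1.5, 1.5, 1.5, 1.5, 1.5, 1.5],
  "force": 40
}}

```text
time_s: 17.08
ee_pos: [535.9, -209.4, 42.4]
tool_rot: [-180.0, 0.0, 173.4]
contact_force: [0.3, 0.5, -3.3]
gripper_width: 0.294
grip_force: 109.7
```

{"method": "move_arm", "body": {
  "travel": [
    [0, 0, -0.2],
    [0, 0, -0.4],
    [0, 0, -0.6],
    [0, 0, -0.8],
    [0, 0, -0.8]
  ],
  "spin": [0, 0, 0, 0, 0],
  "hand": [1.5, 1.5, 1.5, 1.5, 1.5],
  "force": 25
}}

```text
time_s: 17.7
ee_pos: [537.4, -209.4, 35.8]
tool_rot: [-180.0, 0.2, 173.4]
contact_force: [-0.5, 1.4, 12.6]
gripper_width: 0.299
grip_force: 111.7
```

{"method": "move_arm", "body": {
  "travel": [
    [0, 0, 0],
    [0, 0, 0],
    [0, 0, 0],
    [0, 0, 0],
    [0, 0, 0]
  ],
  "spin": [0, 0, 0, 0, 0],
  "hand": [2.45, 2.5, 2.5, 2.5, 2.5],
  "force": 20
}}

```text
time_s: 18.32
ee_pos: [537.3, -209.4, 35.8]
tool_rot: [-180.0, 0.2, 173.4]
contact_force: [0.3, 0.9, 11.5]
gripper_width: 0.305
grip_force: 94.5
```

```bash
python3 -W ignore -c "
from h import *
s=arm.get_state();print(s['grip_force'],s['contact_force'],s['wrist_torque'],s['gripper_width'],s['ee_pos'])"
```

```text
94.51903581619263 [ 0.27411702  0.90255275 11.49646791] [ 0.10902228  0.37495783 -0.01457891] 0.30540624800368354 [ 537.31098946 -209.39378264   35.82689159]
```

{"method": "move_arm", "body": {
  "travel": [
    [0, 0, 0],
    [0, 0, 0],
    [0, 0, 0],
    [0, 0, 0],
    [0, 0, 0],
    [0, 0, 0]
  ],
  "spin": [0, 0, 0, 0, 0, 0],
  "hand": [2.52, 2.54, 2.56, 2.58, 2.6, 2.62],
  "force": 20
}}

```text
time_s: 19.08
ee_pos: [537.3, -209.4, 35.7]
tool_rot: [-180.0, 0.2, 173.4]
contact_force: [0.0, 0.7, 10.8]
gripper_width: 0.307
grip_force: 52.4
```

{"method": "move_arm", "body": {
  "travel": [
    [0, 0, 0],
    [0, 0, 0],
    [0, 0, 0],
    [0, 0, 0],
    [0, 0, 0],
    [0, 0, 0],
    [0, 0, 0],
    [0, 0, 0]
  ],
  "spin": [0, 0, 0, 0, 0, 0, 0, 0],
  "hand": [2.63, 2.64, 2.65, 2.66, 2.67, 2.68, 2.69, 2.7],
  "force": 20
}}

```text
time_s: 20.08
ee_pos: [537.3, -209.4, 35.6]
tool_rot: [-180.0, 0.2, 173.4]
contact_force: [1.1, 0.9, 9.2]
gripper_width: 0.316
grip_force: 26.4
```

{"method": "move_arm", "body": {
  "travel": [
    [0, 0, 0],
    [0, 0, 0],
    [0, 0, 0],
    [0, 0, 0],
    [0, 0, 0],
    [0, 0, 0],
    [0, 0, 0],
    [0, 0, 0],
    [0, 0, 0],
    [0, 0, 0]
  ],
  "spin": [0, 0, 0, 0, 0, 0, 0, 0, 0, 0],
  "hand": [2.71, 2.71, 2.72, 2.72, 2.73, 2.73, 2.74, 2.74, 2.75, 2.76]
}}

```text
time_s: 21.32
ee_pos: [537.4, -209.1, 35.4]
tool_rot: [-180.0, 0.2, 173.4]
contact_force: [2.4, 1.9, 6.0]
gripper_width: 0.322
grip_force: 8.9
```

{"method": "move_arm", "body": {
  "travel": [
    [0, 0, 0],
    [0, 0, 0],
    [0, 0, 0],
    [0, 0, 0],
    [0, 0, 0],
    [0, 0, 0],
    [0, 0, 0],
    [0, 0, 0],
    [0, 0, 0],
    [0, 0, 0]
  ],
  "spin": [0, 0, 0, 0, 0, 0, 0, 0, 0, 0],
  "hand": [2.77, 2.77, 2.78, 2.78, 2.79, 2.79, 2.8, 2.8, 2.82, 2.85]
}}

```text
time_s: 22.58
ee_pos: [535.3, -209.3, 33.7]
tool_rot: [180.0, -0.0, 173.4]
contact_force: [-0.9, 0.0, 0.6]
gripper_width: 0.331
grip_force: 1.7
```

```bash
python3 -W ignore -c "
from h import *
a=snap('side');b=snap('top');s=arm.get_state();print(s['grip_force'],s['contact_force'],s['gripper_width'])
cv2.imwrite('pics/rel.png',np.hstack([cv2.resize(a['color'][90:220,180:310,::-1],None,fx=3,fy=3),cv2.resize(b['color'][150:280,270:400,::-1],None,fx=3,fy=3)]))"
```

```text
1.5527842193841934 [-0.91842476  0.80627662  1.04653438] 0.33522045538534045
```

View pics/rel.png

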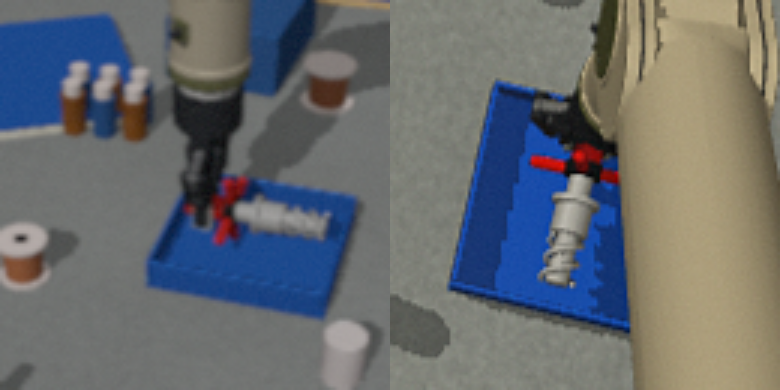

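The plug is pivoting down inside the tray, with its tip at (555,280) in the top half. I keep opening slowly.

{"method": "move_arm", "body": {
  "travel": [
    [0, 0, 0],
    [0, 0, 0],
    [0, 0, 0],
    [0, 0, 0],
    [0, 0, 0],
    [0, 0, 0],
    [0, 0, 0],
    [0, 0, 0],
    [0, 0, 0],
    [0, 0, 0]
  ],
  "spin": [0, 0, 0, 0, 0, 0, 0, 0, 0, 0],
  "hand": [2.87, 2.9, 2.93, 2.97, 3.0, 3.1, 3.2, 3.4, 3.7, 4.0]
}}

```text
time_s: 23.92
ee_pos: [535.8, -209.4, 34.1]
tool_rot: [-180.0, 0.0, 173.4]
contact_force: [0.5, -0.6, -0.3]
gripper_width: 0.468
grip_force: 0.0
```

{"method": "move_arm", "body": {
  "travel": [
    [0, 0, 0],
    [0, 0, 0],
    [0, 0, 0],
    [0, 0, 1],
    [0, 0, 3],
    [0, 0, 7],
    [0, 0, 12],
    [0, 0, 17],
    [0, 0, 20],
    [0, 0, 20]
  ],
  "spin": [0, 0, 0, 0, 0, 0, 0, 0, 0, 0],
  "hand": [5, 6, 6.5, 6.5, 6.5, 6.5, 6.5, 6.5, 6.5, 6.5]
}}

```text
time_s: 25.18
ee_pos: [537.0, -209.1, 238.0]
tool_rot: [-179.9, 0.3, 173.4]
contact_force: [-0.7, -0.4, -0.3]
gripper_width: 0.762
grip_force: 0.0
```

{"method": "move_arm", "body": {
  "travel": [
    [0, 3, 0],
    [0, 8, 0],
    [0, 14, 0],
    [0, 19, 0],
    [0, 22, 0],
    [0, 22, 0],
    [0, 22, 0]
  ],
  "spin": [0, 0, 0, 0, 0, 0, 0],
  "hand": [6.5, 6.5, 6.5, 6.5, 6.5, 6.5, 6.5]
}}

```text
time_s: 26.05
ee_pos: [535.5, 9.9, 233.9]
tool_rot: [-180.0, -0.0, 173.4]
contact_force: [-1.1, -0.4, 0.2]
gripper_width: 0.76
grip_force: 0.0
```

```bash
python3 -W ignore -c "
from h import *
a=snap('side','fin_s.png');b=snap('top','fin_t.png');s=arm.get_state();print(s['contact_force'],s['ee_pos'])
cv2.imwrite('pics/fin.png',np.hstack([cv2.resize(a['color'][130:260,150:310,::-1],None,fx=2.5,fy=2.5),cv2.resize(b['color'][150:280,270:400,::-1],None,fx=2.5,fy=2.5)]))"
```

```text
[ 0.77816663 -0.44100691  0.15110386] [535.64175069   9.41811939 233.80071712]
```

View pics/fin.png

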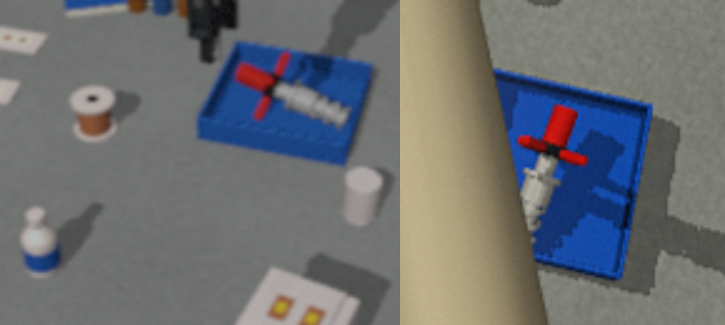

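The plug lies inside the tray (side crop 290,90; top crop 545,180). The spool, bottle and weight are all upright in place, and the robot is clear.

```bash
python3 -c "
from h import *
print(arm.close_job())"
```

```text
the job is handed in; nothing more can be done
None
```

I unscrewed the plug about 270° without forcing the thread, drew it straight out, laid it in the blue tray and handed the job in at about 26 s; no verdict came back, and the last pictures show the weight, bottle and spool standing where they were.

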